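# Latch the sample carriage in front of the camera

## Robot

A 6-joint arm with a two-finger parallel gripper is mounted at the origin on the work surface. World frame = base frame: x ahead of the robot, y to its left, z up, the work surface at z = 0. Lengths are in m, angles in rad, forces in N, time in s.
With the tool pointing down it reaches from about 0.3 to 0.775 m from the base axis. Payload 14.6 kg.
Tool frame: the origin (TCP) lies at the very end of the fingers, on their centre line; the grasp point (between the pads) lies 19 mm behind it; z points along the fingers, y is the line along which they close (so a half turn about z gives the same grasp; the last joint's range is limited). The gripper opens to 94 mm and grips with 3 to 60 N. Pads are 16 mm wide; open, the fingers measure 119 mm over their backs; the gripper's body (75 mm by 177 mm) begins 78 mm behind the grasp point.
Start: joints at [-1.208, 0.3, 1.521, -0, 1.321, -0.067], TCP at [0.229, -0.5, 0.167] pointing down, gripper open.
Joint ranges: [-3.03, 3.03], [-0.79, 2.21], [0.23, 2.52], [-1.04, 4.18], [0, 3.07], [-2.55, 2.55]. Speed limits (rad/s): [2.22, 2.22, 2.57, 3.14, 3.14, 3.14].

## Interface

Orientations are given as [roll, pitch, yaw] about the fixed x, y, z axes, in that order (R = Rz(yaw) Ry(pitch) Rx(roll)).
In Python, from station import ctrl, cams gives the robot as it stands. The module is installed in compiled form; this text tells all that it offers.
- The arm moves only by the tool arm_command, never from a script. Its argument "plan" is a list that holds one entry, the list of rows, each a list of 7 numbers: the shift along the tool's x, y, z in normalised numbers (1 is 600 mm), then the turn, a rotation vector about the tool's x, y, z in a scale on which 1.0 is 4 rad, then the closure, from -1 (fully open) to 1 (shut). A call has 1 to 12 rows; each row is the pose to reach, as a shift and turn from the pose commanded when the call began, along the tool's axes at that moment; what a row does not reach only later rows make up. A row lasts 1/10 s, in which the tool goes at most 50 mm and 8.59 degrees, less where a joint would pass 70% of its speed; a pose out of reach is approached as far as the arm can. No shift or turn number may pass 1 either way. A call with a gripper value outside its range is refused whole. The fingers move at their own pace and stop on an object; "squeeze" is the grip in N (left out, the last holds). Time passes only in rows, so rows that repeat a pose let the fingers close. It gives the time, the measured TCP pose, the force, the opening and the grip force at its end, in the units of the state.
- ctrl.get_obs(): the state, without advancing time (a new reading comes with each control period).
- cams.camera(name): name is "scene" or "top"; returns (picture, depth): 384x512x3 uint8, blue, green, red; 384x512 float32, m along the optical axis (not along the pixel's ray), 0 where there is no reading.
- cams.camera_info(name): a dict with "fx", "fy", "cx", "cy" (pixels), "dist_coeffs" ([k1, k2, p1, p2, k3] as OpenCV has them; the pictures are not rectified), "world_to_cam" (4x4, takes a point from world to camera coordinates). Camera axes: x right, y down, z forward; pixel columns grow to the right and rows downward; lengths in m; the calibration is good to about 2 mm. A picture is of the moment at which its call begins. camera_info takes no time and is no camera call.
- ctrl.hand_in(): hands the job in; it is judged then, once.
The state is a dict: "time_s": time; "qpos": joint angles; "joint_vel": joint speeds; "tau": joint torques, N m; "ee_pos": TCP position; "eef_rot": TCP orientation; "force": force on the tool from outside, world axes, zero at the start; "moment": the same for the moment, N m; "grip_width": finger opening in m; "grip_force": force on a finger pad.
Only numpy, scipy, OpenCV 4.12 (cv2) and the standard library are available. Lean on these libraries where they do the work, as an engineer would, in place of code of your own. Each camera call takes 0.05 s, during which the arm holds its last target. There are 200 camera calls.

## Task

Bring the sample jar in front of the camera: hold the carriage's spring-loaded release bar up, slide the carriage along its rail to the camera, then let the bar go so that its tooth drops fully into the notch there; where it only rests on top of the toothed strip, feel for the notch with a gentle push. Do not ram the tooth against the strip, keep the jar standing, and leave the other things on the bench alone.

Things in the scene. Friction and masses are not known exactly. Their poses are not given: they have to be found in the camera images.
- rail: Fixed aluminium base plate, 310 x 420 x 12 mm, with two steel guide rods. Origin at bench level; y along the rods (the direction of travel), x across them away from the robot, z up.
- strip (a point): Toothed steel strip along the rail's near side; nominal middle of its top, 40 mm above the bench. Square notches 10 mm deep, 12 mm long in y, between flat lands, nominally at rail y = -120, -90, -60, 0, 30, 60, 90, 120 mm, and a 38 mm parking slot at y = -30. Screwed on by hand: all notches together lie up to 7 mm off these places along y, which is not measured; feel for them.
- tooth (a point): Middle of the foot of the steel tooth, a blade 8 mm long in y, below the end of the release bar nearest the robot; it moves with the bar.
- carriage: Sliding carriage, plate 155 (x) x 110 (y) mm, top 52 mm above the bench, about 1 kg in all. Moves only along the rail's y: 2 to 3 N pushes it, 3 to 5 N with the tooth rubbing on a land; stays where left. Axes as the rail's; origin at bench level under its middle; tooth and release bar at its y = 0. Starts in the parking slot, tooth down. The jar stands in a 7 mm lip.
- grip (a point): Middle of the release bar: black round bar, 14 mm diameter, 96 mm long, lying across the travel (along x) at carriage x = -55 mm, 115 mm above the bench when down; moves up with the latch. Free below down to 76 mm but for its posts 40 mm to either side. Rigid with the tooth.
- latch (a joint): Height of release bar and tooth in m: 0 fully down (tooth 9 mm deep in a notch), about 0.009 when the tooth rests on a land, 0.015 at the upper stop; above 0.0095 the tooth passes over the strip. Spring and weight push it down with 5 to 7 N; it falls when let go.
- camera: Camera station, the one with a white upright column (132 mm high over the base plate) and a round black lens barrel; fixed behind the rail on the base plate. Origin at the centre of its foot on the plate; axes as the rail's, lens towards -x. It stands at rail y = -120, 60 or 120 mm, in line with the nominal place of the notch that serves it.
- reader: Code reader station, a low white box 55 mm high; fixed, not used. Origin at the centre of its underside.
- panel: Light panel station, a thin upright white plate 107 mm high on a foot; fixed, not used. Origin at the centre of its underside.
- jar: Amber glass sample jar, 52 mm diameter, 72 mm high, 0.18 kg, standing loose on the carriage's far half. Origin at the centre of its underside.
- bottle: White bottle, 68 mm diameter, 160 mm high, bystander. Origin at the centre of its underside.
- tipbox: Blue box of pipette tips, 120 x 85 x 57 mm, bystander. Origin at the centre of its underside.
- beaker: Clear beaker, 70 mm diameter, 80 mm high, bystander. Origin at the centre of its underside.
There are look-alikes about, which are no part of the job. What is shaped like the jar but green is not meant.

How it is judged:
By the outcome, as a careful person would: the job done as asked, in the order asked, and still so for the second after the job is handed in, with the robot touching nothing.
It also fails if it takes over 38 s, if anything falls off the work surface, if the arm or the gripper's body presses on something with over 40 N, if the wrist force passes 120 N, or if a joint passes its speed limit or range.

## Working session

There is one attempt and no reset: what is moved stays moved. The work goes in short steps, Python scripts to look and compute and a tool call to move; the robot and the scene stay as the last step left them, time stands still between calls to the robot, and variables do not carry over. Pictures are saved under pics/ and viewed, at most 10 in all, crops included, and the job is handed in when it is done.

Besides the shell and the picture viewer there is one more tool, called after ">>>" in YAML: its name, and indented under it one key for each argument. arm_command: Moves the arm, as the interface text tells. Its arguments: {"type":"object","properties":{"plan":{"type":"array"},"squeeze":{"type":"number"}},"required":["plan"]}

```bash
mkdir -p pics; cat > h.py <<'E'
import numpy as np, cv2, pickle
from station import ctrl, cams
def grab(tag):
    for n in("scene","top"):
        p,d=cams.camera(n); cv2.imwrite(f"pics/{n}_{tag}.png",p); np.save(f"pics/{n}_{tag}.npy",d)
def ray(n,uv):
    i=cams.camera_info(n); K=np.array([[i["fx"],0,i["cx"]],[0,i["fy"],i["cy"]],[0,0,1]])
    uv=np.array(uv,float).reshape(-1,1,2)
    q=cv2.undistortPoints(uv,K,np.array(i["dist_coeffs"]))[:,0]
    T=np.linalg.inv(np.array(i["world_to_cam"]))
    return T[:3,3],(T[:3,:3]@np.c_[q,np.ones(len(q))].T).T
def onz(n,uv,z):
    o,d=ray(n,uv); return o+d*((z-o[2])/d[:,2])[:,None]
def atdepth(n,uv,dep):
    o,d=ray(n,uv); return o+d*np.asarray(dep).reshape(-1,1)
E
python3 - <<'E'
from h import *
grab("a")
for n in("scene","top"):
    i=cams.camera_info(n); T=np.linalg.inv(np.array(i["world_to_cam"])); print(n,T.round(3).tolist(),i["fx"],i["dist_coeffs"])
s=ctrl.get_obs(); print(s)
a=[cv2.imread(f"pics/{n}_a.png") for n in("scene","top")]
E
```

```text
scene [[-0.653, 0.388, -0.651, 1.312], [0.758, 0.35, -0.551, 0.578], [0.014, -0.853, -0.522, 0.682], [0.0, 0.0, 0.0, 1.0]] 353.72699562371287 [0.03328989 0.         0.         0.         0.        ]
top [[-0.001, -0.984, 0.181, 0.344], [-1.0, -0.001, -0.014, -0.008], [0.014, -0.181, -0.983, 1.605], [0.0, 0.0, 0.0, 1.0]] 479.8124705203043 [-0.00111536  0.          0.          0.          0.        ]
{'time_s': 0.1, 'qpos': array([-1.20763283e+00,  3.00373845e-01,  1.52148794e+00, -2.18024582e-05,
        1.32071081e+00, -6.65740308e-02]), 'joint_vel': array([ 0.00041916, -0.00178593, -0.00082201,  0.00151035,  0.00023766,
        0.00102002]), 'tau': array([ 2.40347952e-03, -5.32644224e+01, -3.53284907e+01,  7.09974999e-02,
        2.34695437e-02, -4.21096638e-05]), 'ee_pos': array([ 0.22905819, -0.49974226,  0.1661791 ]), 'eef_rot': array([-3.14061347e+00, -4.41187757e-05,  4.29742911e-01]), 'force': array([ 0.2438002 , -0.43338936, -0.33468078]), 'moment': array([ 0.01285017, -0.01367283, -0.00055651]), 'grip_force': 0.0, 'grip_width': 0.09356652427185756}
```

View pics/scene_a.png

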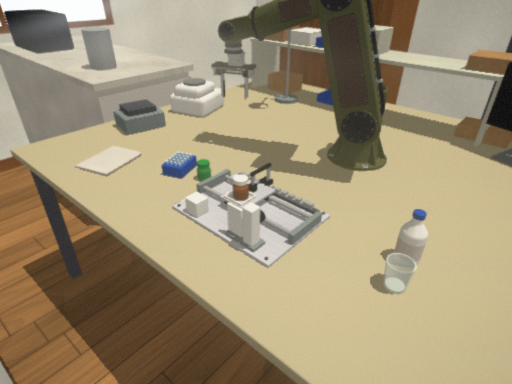

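View pics/top_a.png

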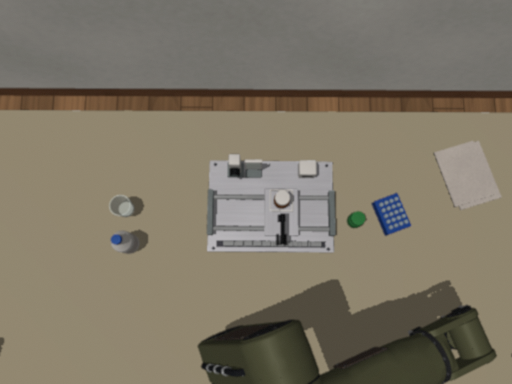

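Top view: the rail plate spans about (208..335, 160..252), the carriage is at (282,212) with the black bar at (283,228), and the amber jar is at (283,198). Stations on the far edge are near (235,165), (253,163) and (308,168). The green look-alike is at (357,219). Next I'll enlarge the stations and the rail.

```bash
python3 - <<'E'
from h import *
t=cv2.imread("pics/top_a.png"); s=cv2.imread("pics/scene_a.png")
A=cv2.resize(t[150:262,198:346],None,fx=5,fy=5,interpolation=cv2.INTER_CUBIC); cv2.imwrite("pics/c1.png",A)
B=cv2.resize(s[150:260,165:335],None,fx=4.7,fy=4.7,interpolation=cv2.INTER_CUBIC); cv2.imwrite("pics/c2.png",B)
# plate: bright region on bench
d=np.load("pics/top_a.npy")
v,u=np.mgrid[0:384,0:512]; P=atdepth("top",np.c_[u.ravel(),v.ravel()],d.ravel()).reshape(384,512,3); np.save("pics/P.npy",P)
r=P[150:262,198:346]
for z0,z1 in((.006,.02),(.045,.058),(.07,.1),(.105,.125),(.125,.16)):
    m=(r[...,2]>z0)&(r[...,2]<z1); m=cv2.morphologyEx(m.astype(np.uint8),cv2.MORPH_OPEN,np.ones((2,2)))
    n,l,st,c=cv2.connectedComponentsWithStats(m)
    for k in range(1,n):
        if st[k,4]>12:
            q=r[l==k]; print(z0,z1,st[k],(st[k,:2]+[198,150]),q.mean(0).round(4),q.min(0).round(3),q.max(0).round(3))
# plate corners from colour mask
g=t.min(2).astype(int); hsv=cv2.cvtColor(t,cv2.COLOR_BGR2HSV)
m=((hsv[...,1]<40)&(g>90)).astype(np.uint8); m[:150]=0;m[262:]=0;m[:,:198]=0;m[:,346:]=0
cs,_=cv2.findContours(cv2.morphologyEx(m,cv2.MORPH_CLOSE,np.ones((9,9))),cv2.RETR_EXTERNAL,cv2.CHAIN_APPROX_NONE)
c=max(cs,key=cv2.contourArea); R=cv2.minAreaRect(c); print(R); b=cv2.boxPoints(R); print(b, onz("top",b,.012).round(4))
E
```

```text
0.006 0.02 [  12   11  123   35 2818] [210 161] [ 0.6973 -0.0642  0.0248] [ 0.344 -0.273 -0.008] [0.766 0.146 1.605]
0.006 0.02 [  16   50   51   27 1279] [214 200] [0.5842 0.0461 0.0173] [ 0.344 -0.037  0.003] [0.63  0.13  1.605]
0.006 0.02 [101  51  30  26 724] [299 201] [ 0.582  -0.203   0.0208] [ 0.344 -0.252  0.004] [ 0.627 -0.008  1.605]
0.006 0.02 [  10   81  127   22 1572] [208 231] [ 0.4875 -0.0594  0.0207] [ 0.344 -0.274 -0.008] [0.525 0.148 1.605]
0.045 0.058 [ 67  39  34  48 944] [265 189] [ 0.5696 -0.0928  0.063 ] [ 0.344 -0.153  0.006] [ 0.66  -0.008  1.605]
0.045 0.058 [  9  40   7  45 213] [207 190] [0.5813 0.1391 0.0465] [0.511 0.131 0.008] [0.663 0.15  0.059]
0.045 0.058 [132  41   6  45 210] [330 191] [ 0.5817 -0.2639  0.0408] [ 0.508 -0.281 -0.004] [ 0.662 -0.252  0.058]
0.07 0.1 [58 15  6  3 14] [256 165] [ 0.733  -0.0188  0.0699] [ 0.731 -0.028  0.053] [ 0.737 -0.011  0.088]
0.07 0.1 [77 53 10  6 26] [275 203] [ 0.5969 -0.0869  0.08  ] [ 0.593 -0.103  0.05 ] [ 0.605 -0.072  0.104]
0.07 0.1 [81 65  2  7 14] [279 215] [ 0.556  -0.0857  0.0971] [ 0.544 -0.086  0.06
[... 169 characters left out ...]
67] [0.7059 0.0578 0.107 ] [0.694 0.042 0.052] [0.733 0.072 0.118]
0.105 0.125 [83 64  4  6 21] [281 214] [ 0.559  -0.0945  0.1117] [ 0.549 -0.101  0.075] [ 0.571 -0.089  0.128]
0.105 0.125 [83 71  4 17 54] [281 221] [ 0.521  -0.0939  0.1087] [ 0.493 -0.103  0.048] [ 0.549 -0.088  0.128]
0.125 0.16 [ 31   5  12  12 142] [229 155] [0.7342 0.0567 0.1332] [ 0.718  0.042 -0.007] [0.789 0.075 0.154]
((270.7787170410156, 203.1544952392578), (127.74143981933594, 97.42921447753906), 0.784824550151825)
[[206.24672 250.98967]
 [207.58125 153.5696 ]
 [335.31073 155.31932]
 [333.9762  252.7394 ]] [[ 0.4578  0.1529  0.012 ]
 [ 0.7906  0.1549  0.012 ]
 [ 0.7856 -0.2838  0.012 ]
 [ 0.452  -0.2698  0.012 ]]
```

View pics/c1.png

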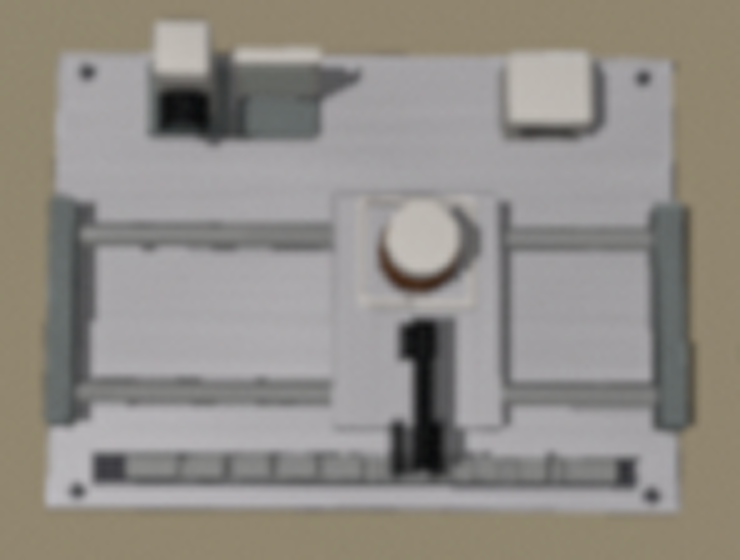

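View pics/c2.png

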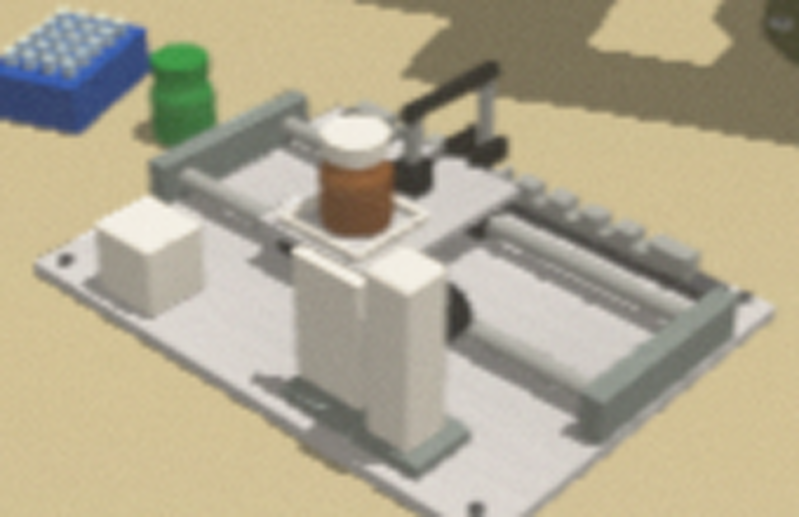

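The wide view confirms it. The camera station is the column with the round black lens at crop 1 (183,90), which is top pixel (235,166). The thin plate beside it at (275,90) is the light panel, and the low box at (548,90) is the reader. The amber jar with the white lid at (420,240) is on the carriage. The green one at scene (204,170) is not meant.

Next: the rail frame from the plate screws, then the bar triangulated from both views.

```bash
python3 - <<'E'
from h import *
f1=lambda p:np.array(p)/5+[198,150]-.4
f2=lambda p:np.array(p)/4.7+[165,150]-.4
sc=onz("top",f1([(87,72),(643,78),(77,490),(652,495)]),.012); print("screws",sc.round(4).tolist())
c=sc.mean(0); dy=(sc[0]-sc[1])+(sc[2]-sc[3]); yaw=np.arctan2(-dy[0],dy[1]); print("rail centre",c.round(4),"yaw",yaw)
def tri(a,b):
    o1,d1=ray("top",[a]);o2,d2=ray("scene",[b]);d1=d1[0]/np.linalg.norm(d1[0]);d2=d2[0]/np.linalg.norm(d2[0])
    s=np.linalg.lstsq(np.c_[d1,-d2],o2-o1,rcond=None)[0]; p,q=o1+s[0]*d1,o2+s[1]*d2; return (p+q)/2,np.linalg.norm(p-q)
R=np.array([[np.cos(yaw),-np.sin(yaw)],[np.sin(yaw),np.cos(yaw)]])
rl=lambda p:((p[:2]-c[:2])@R).round(4)
# bar dark mask in both, centroid line
for nm,a,b in(("far end",(425,325),(408,113)),("near end",(428,470),(492,70)),("lid",(424,237),(357,132))):
    p,e=tri(f1(a),f2(b)); print(nm,p.round(4),"gap",round(e,4),"rail",rl(p))
cb=onz("top",f1([(332,195),(498,195),(332,425),(502,425)]),.052); print("carriage",cb.mean(0).round(4),rl(cb.mean(0)),rl(cb[0]),rl(cb[3]))
p=onz("top",f1([(155,22),(208,22),(208,72),(155,72)]),.144); print("cam col",p.mean(0).round(4),rl(p.mean(0)))
# strip profile
t=cv2.cvtColor(cv2.imread("pics/top_a.png"),cv2.COLOR_BGR2GRAY)
ys=np.arange(-.15,.1501,.002)
i=cams.camera_info("top");W=np.array(i["world_to_cam"]);K=np.array([[i["fx"],0,i["cx"]],[0,i["fy"],i["cy"]],[0,0,1]])
for xr in(-.134,-.130,-.126,-.122,-.118):
    q=np.c_[(np.c_[np.full(len(ys),xr),ys]@R.T)+c[:2],np.full(len(ys),.04)]
    uv=cv2.projectPoints(q,cv2.Rodrigues(W[:3,:3])[0],W[:3,3],K,np.array(i["dist_coeffs"]))[0][:,0].astype(np.float32)
    g=cv2.remap(t,uv[None,:,0],uv[None,:,1],cv2.INTER_LINEAR)[0]; print(xr,' '.join(map(str,g)))
E
```

```text
screws [[0.7538, 0.1289, 0.012], [0.7506, -0.2515, 0.012], [0.469, 0.1308, 0.012], [0.4657, -0.2503, 0.012]]
rail centre [ 0.6098 -0.0605  0.012 ] yaw -0.008603675368239019
far end [ 0.5643 -0.095   0.1177] gap 0.0013 rail [-0.0452 -0.0348]
near end [ 0.4732 -0.0956  0.1157] gap 0.0001 rail [-0.1362 -0.0362]
lid [ 0.6182 -0.0936  0.1262] gap 0.0006 rail [ 0.0087 -0.033 ]
carriage [ 0.5842 -0.0925  0.052 ] [-0.0253 -0.0322] [0.0503 0.0234] [-0.101  -0.0881]
cam col [0.7362 0.0585 0.144 ] [0.1254 0.1201]
-0.134 118 118 118 118 118 118 118 118 116 113 110 107 111 111 107 104 102 111 117 121 121 120 120 118 116 115 115 118 118 118 117 117 116 118 120 120 119 116 113 111 111 115 121 121 120 116 110 103 97 92 88 81 76 76 81 91 99 103 102 101 99 97 93 87 80 77 85 95 107 112 115 117 119 121 117 112 107 111 116 119 120 119 119 121 122 123 123 121 117 112 108 105 109 113 116 117 117 116 116 117 118 119 120 117 112 107 107 112 116 119 119 119 120 120 120 121 121 121 115 108 100 102 107 115 119 120 120 120 119 120 122 122 122 121 117 113 109 110 115 118 120 120 120 120 120 120 120 121 122 121 12
[... 1651 characters left out ...]
1 127 132 133 133 133 133 132 131 128 125 120 113 107 113 119 126 129 130 131 131 131 131 131 131 132 132 132 132
-0.118 155 155 156 156 157 159 160 160 161 160 158 154 148 140 132 135 142 153 160 164 164 163 163 163 162 162 161 161 161 161 161 162 162 156 149 139 136 137 140 139 133 123 114 100 90 83 82 81 75 64 48 31 18 12 12 16 18 22 27 38 53 62 62 51 46 47 71 97 128 145 156 157 157 157 156 154 150 147 143 143 146 150 152 153 146 141 137 137 137 136 136 137 140 144 148 152 156 156 156 154 153 151 148 144 140 139 142 146 149 152 152 152 152 153 153 151 150 149 149 149 148 150 152 155 156 156 156 156 156 157 156 155 154 151 149 149 150 152 155 155 156 157 157 157 157 157 158 158 159 159 159
```

The rail is measured and the sizes agree:
- **Bar:** it sits at z ≈ 0.116 (text 0.115), middle at world (0.519, -0.095).
- **Camera:** it is at rail y = +120, which puts the notch near bar world y = 0.060.

Moving above the bar.

The rows are not in the units I measure in: shifts go in shares of 600 mm and turns go in shares of 4 rad. I convert before sending: 432 mm / 600 = 0.72, 418 mm / 600 = 0.6967, 0.438 rad / 4 = 0.1095.

>>> arm_command:
  plan:
    - [[0.06,-0.035,-0.04,0,0,0.0125,-1],[0.1333,-0.075,-0.04,0,0,0.0375,-1],[0.2067,-0.1183,-0.04,0,0,0.0625,-1],[0.28,-0.16,-0.04,0,0,0.0875,-1],[0.3533,-0.2017,-0.04,0,0,0.1095,-1],[0.4267,-0.2433,-0.04,0,0,0.1095,-1],[0.5,-0.2867,-0.04,0,0,0.1095,-1],[0.5733,-0.3283,-0.04,0,0,0.1095,-1],[0.6467,-0.37,-0.04,0,0,0.1095,-1],[0.6967,-0.3983,-0.04,0,0,0.1095,-1],[0.72,-0.4117,-0.04,0,0,0.1095,-1],[0.72,-0.4117,-0.04,0,0,0.1095,-1]]
  squeeze: 25

```text
time_s: 1.3
ee_pos: [0.5193, -0.0942, 0.1901]
eef_rot: [-3.141, 0.001, -0.006]
force: [-0.2, -0.2, -0.2]
grip_width: 0.0941
grip_force: 0.0
```

>>> arm_command:
  plan:
    - [[0,0.0017,0.0333,0,0,0,-1],[0,0.0017,0.075,0,0,0,-1],[0,0.0017,0.1167,0,0,0,-1],[0,0.0017,0.1433,0,0,0,-1],[0,0.0017,0.1567,0,0,0,-1],[0,0.0017,0.1567,0,0,0,-1],[0,0.0017,0.1567,0,0,0,0.3],[0,0.0017,0.1567,0,0,0,0.5],[0,0.0017,0.1567,0,0,0,0.7],[0,0.0017,0.1567,0,0,0,0.9],[0,0.0017,0.1567,0,0,0,1],[0,0.0017,0.1567,0,0,0,1]]
  squeeze: 25

```text
time_s: 2.5
ee_pos: [0.519, -0.0964, 0.0967]
eef_rot: [3.142, -0.0, -0.008]
force: [-0.5, 0.3, -0.1]
grip_width: 0.0493
grip_force: 0.0
```

>>> arm_command:
  plan:
    - [[0,0,0,0,0,0,1],[0,0,0,0,0,0,1],[0,0,0,0,0,0,1],[0,0,0,0,0,0,1],[0,0,0,0,0,0,1],[0,0,0,0,0,0,1],[0,0,0,0,0,0,1],[0,0,0,0,0,0,1]]

```text
time_s: 3.3
ee_pos: [0.5189, -0.0964, 0.0966]
eef_rot: [-3.142, 0.0, -0.008]
force: [-0.4, -0.1, 0.1]
grip_width: 0.0003
grip_force: 0.0
```

The fingers closed fully and hold nothing. I'll look.

```bash
python3 - <<'E'
from h import *
grab("b")
t=cv2.imread("pics/top_b.png"); s=cv2.imread("pics/scene_b.png")
A=cv2.resize(t[170:262,230:340],None,fx=4,fy=4,interpolation=cv2.INTER_CUBIC); B=cv2.resize(s[110:240,190:320],(440,440),interpolation=cv2.INTER_CUBIC)
A=cv2.copyMakeBorder(A,0,440-A.shape[0],0,0,cv2.BORDER_CONSTANT)[:, :360] if 0 else cv2.resize(A,(350,293)); A=cv2.copyMakeBorder(A,0,440-293,0,0,cv2.BORDER_CONSTANT)
cv2.imwrite("pics/c3.png",np.hstack([A,B]))
E
```

```text
(no output)
```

View pics/c3.png

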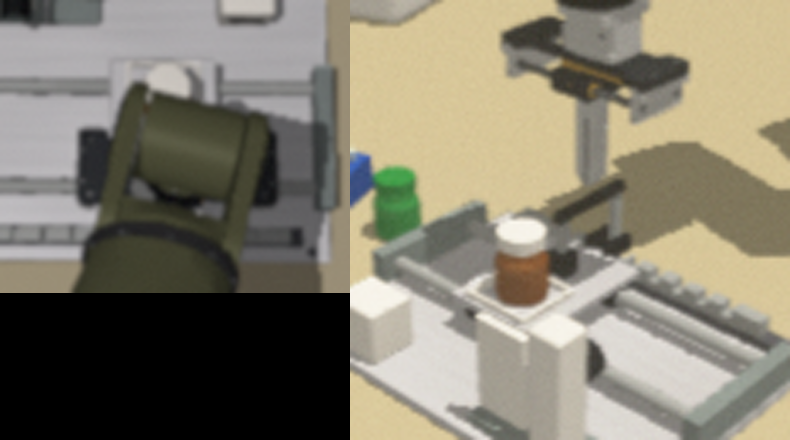

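```bash
python3 - <<'E'
from h import *
for n in("scene","top"):
    i=cams.camera_info(n);W=np.array(i["world_to_cam"]);K=np.array([[i["fx"],0,i["cx"]],[0,i["fy"],i["cy"]],[0,0,1]])
    q=np.array([[.519,-.0964,.0966],[.519,-.0964,.1156],[.5188,-.0953,.115],[.5643,-.095,.115],[.4732,-.0956,.115],[.519,-.0964,.1936]])
    uv=cv2.projectPoints(q,cv2.Rodrigues(W[:3,:3])[0],W[:3,3],K,np.array(i["dist_coeffs"]))[0][:,0]; print(n,uv.round(1).tolist())
    if n=="scene":
        D=np.load("pics/scene_b.npy"); u,v=uv[0].round().astype(int); 
        for r in range(v-14,v+8): print(r,(D[r,u-4:u+9]*1000).astype(int))
i=cams.camera_info("scene");W=np.array(i["world_to_cam"]);print((np.c_[q,np.ones(6)]@W.T)[:,2])
s=ctrl.get_obs();print(s['grip_width'],s['ee_pos'],s['eef_rot'])
E
```

```text
scene [[260.3, 174.1], [260.4, 169.2], [260.6, 169.4], [251.6, 174.4], [269.3, 164.7], [260.7, 147.9]]
160 [1164 1164 1159 1156 1156 1149 1156 1158 1162 1165 1493 1488 1489]
161 [1171 1165 1159 1157 1154 1152 1160 1161 1165 1482 1490 1481 1484]
162 [1475 1164 1163 1162 1161 1157 1155 1158 1172 1473 1475 1478 1478]
163 [1468 1166 1165 1160 1160 1157 1162 1467 1468 1466 1468 1469 1203]
164 [1465 1457 1168 1164 1164 1459    0 1463 1462 1462 1203 1204 1200]
165 [1453 1455 1458 1451 1455 1457 1455 1455 1195 1195 1193 1198 1199]
166 [1449 1456 1443 1445 1447 1451 1187 1187 1189 1191 1196 1192 1207]
167 [1442 1435 1439 1436 1181 1178 1181 1184 1188 1190 1193 1196 1199]
168 [1429 1428 1177 1173 1176 1178 1182 1183 1184 1192 1196 1214 1212]
169 [1171 1172 1175 1175 1172 1179 1179 1183 1184 1418 1215 1213 1209]
170 [1163 1162 1167 1171 1173 1175 1184 1413 1422 1421 1218 1216 1217]
171 [1164 1162 1167 1173 1176 1413 1408 1404 1408 1411 1219 1216 1213]
172 [1162 1165 1168 1176 1406 1407 1400 1402 1403 1402 1220 1217 1221]
173 [1160 1167 1394 1398 1395 1396 1397 1393 1391 1400 1218 1218 1216]
174 [1389 1387 1388 1388 1393 1388 1387 1391 1390 1391 1227 1220 1223]
175 [1376 1381 1379 1380 1382 1384 1383 1381 1380 1379 1227 1223 1224]
176 [1377 1378 1379 1377 1375 1382 1378 1376 1371 1242 1224 1223 1224]
177 [1369 1365 1369 1366 1374 1368 1372 1245 1237 1240 1233 1227 1230]
178 [1361 1283 1364 1363 1363 1234 1231 1239 1238 1239 1235 1228 1233]
179 [1276 1277 1273 1277 1233 1229 1226 1229 1237 1235 1234 1227 1231]
180 [1269 1273 1266 1220 1220 1225 1230 1237 1234 1240 1238 1233 1222]
181 [1241 1273 1269 1226 1220 1228 1229 1232 1238 1248 1217 1216 1220]
top [[283.0, 229.6], [283.3, 228.9], [283.0, 229.0], [282.7, 214.6], [283.2, 243.6], [284.8, 225.9]]
[1.19338991 1.18346894 1.18330647 1.15351808 1.21315996 1.14274074]
0.0006515832637397892 [ 0.51895775 -0.09641926  0.09665185] [-3.14158230e+00 -4.84483292e-06 -8.23079561e-03]
```

The visible fingers end at about row 164, but the TCP projects to row 174. So the finger ends seem to sit roughly 35 mm above the reported TCP. I'll check this in both poses.

```bash
python3 - <<'E'
from h import *
v,u=np.mgrid[0:384,0:512]
for tag,tcp in(("a",(.22906,-.49974,.16618)),("b",(.519,-.0964,.0966))):
    D=np.load(f"pics/scene_{tag}.npy"); P=atdepth("scene",np.c_[u.ravel(),v.ravel()],D.ravel()).reshape(384,512,3)
    d=P-np.array(tcp); m=(D>0)&(abs(d[...,0])<.07)&(abs(d[...,1])<.09)
    for z0 in np.arange(-.04,.16,.01):
        k=m&(d[...,2]>=z0)&(d[...,2]<z0+.01)
        if k.any(): print(tag,round(z0,3),k.sum(),"dx",d[k][:,0].min().round(3),d[k][:,0].max().round(3),"dy",d[k][:,1].min().round(3),d[k][:,1].max().round(3),"px",u[k].min(),u[k].max(),v[k].min(),v[k].max())
E
```

```text
a 0.03 1 dx 0.022 0.022 dy -0.047 -0.047 px 223 223 97 97
a 0.04 12 dx -0.016 0.032 dy -0.048 0.052 px 221 245 94 99
a 0.05 17 dx -0.03 0.031 dy -0.051 0.057 px 221 247 92 97
a 0.06 19 dx -0.027 0.034 dy -0.051 0.061 px 221 247 89 95
a 0.07 20 dx -0.03 0.035 dy -0.047 0.059 px 221 247 87 92
a 0.08 18 dx -0.028 0.035 dy -0.048 0.061 px 221 247 85 90
a 0.09 19 dx -0.028 0.034 dy -0.058 0.06 px 220 247 83 87
a 0.1 22 dx -0.026 0.033 dy -0.053 0.06 px 220 247 80 85
a 0.11 19 dx -0.028 0.034 dy -0.055 0.061 px 220 247 78 83
a 0.12 22 dx -0.029 0.032 dy -0.052 0.06 px 220 247 76 81
a 0.13 18 dx -0.019 0.053 dy -0.059 0.061 px 215 247 73 78
a 0.14 49 dx -0.057 0.062 dy -0.059 0.085 px 213 253 70 77
a 0.15 122 dx -0.052 0.064 dy -0.059 0.087 px 213 253 69 74
b -0.04 96 dx -0.046 0.07 dy -0.019 0.035 px 248 272 177 195
b -0.03 37 dx -0.044 0.054 dy -0.013 0.013 px 248 269 176 188
b -0.02 29 dx -0.045 0.052 dy -0.01 0.012 px 249 269 173 186
b -0.01 28 dx -0.043 0.047 dy -0.008 0.006 px 250 269 170 182
b 0.0 21 dx -0.044 0.047 dy -0.006 0.006 px 250 269 168 179
b 0.01 34 dx -0.047 0.05 dy -0.01 0.008 px 249 270 166 177
b 0.02 69 dx -0.043 0.052 dy -0.004 0.009 px 250 270 163 174
b 0.04 15 dx -0.01 0.011 dy -0.013 0.009 px 256 264 161 164
b 0.05 25 dx -0.01 0.011 dy -0.012 0.012 px 256 265 159 162
b 0.06 26 dx -0.009 0.011 dy -0.013 0.013 px 256 265 156 160
b 0.07 29 dx -0.01 0.014 dy -0.014 0.014 px 256 265 153 157
b 0.08 28 dx -0.007 0.012 dy -0.014 0.013 px 256 265 150 154
b 0.09 28 dx -0.009 0.011 dy -0.014 0.014 px 256 265 148 151
b 0.1 30 dx -0.008 0.012 dy -0.014 0.014 px 256 265 145 148
b 0.11 28 dx -0.008 0.012 dy -0.013 0.014 px 256 265 142 145
b 0.12 21 dx -0.008 0.011 dy -0.013 0.014 px 256 265 139 143
b 0.13 31 dx -0.031 0.032 dy -0.079 0.081 px 236 287 127 146
b 0.14 133 dx -0.032 0.038 dy -0.078 0.082 px 236 287 126 146
b 0.15 159 dx -0.029 0.037 dy -0.078 0.084 px 236 287 122 142
```

```bash
python3 - <<'E'
import cv2,numpy as np
a=cv2.imread("pics/scene_a.png")[40:110,200:270]; b=cv2.imread("pics/scene_b.png")[110:190,225:305]
cv2.imwrite("pics/c4.png",np.hstack([cv2.resize(a,(390,390),interpolation=cv2.INTER_NEAREST),cv2.resize(b,(390,390),interpolation=cv2.INTER_NEAREST)]))
E
```

```text
(no output)
```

View pics/c4.png

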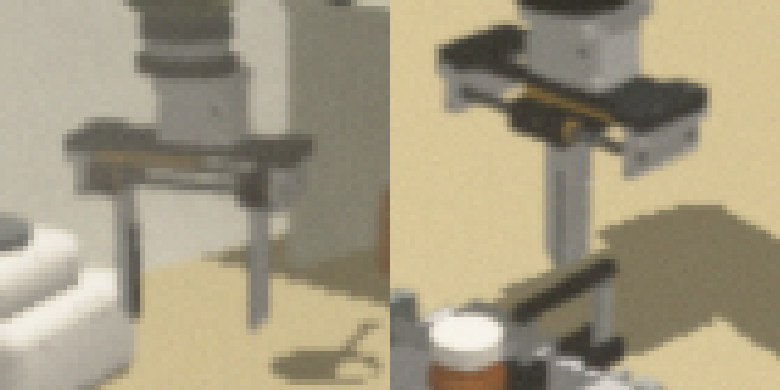

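The picture and depth agree in both poses. The finger ends sit about 38.5 mm above the reported TCP, and the body sits 38 mm above where the text puts it. The reported TCP z is therefore biased by about 38.5 mm, so I'll work with ee z ≈ 0.058 at the bar. In x and y the fingers are within about 1 mm. I'll open them here, above the bar, then go down.

>>> arm_command:
  plan:
    - [[0,0,0,0,0,0,0],[0,0,0,0,0,0,0],[0,0,0,0,0,0,0],[0,0,0,0,0,0,0],[0,0,0,0,0,0,0],[0,0,0,0,0,0,0],[0,0,0,0,0,0,0],[0,0,0,0,0,0,0]]

```text
time_s: 4.2
ee_pos: [0.519, -0.0964, 0.0967]
eef_rot: [3.142, -0.0, -0.008]
force: [-0.9, -0.3, 0.4]
grip_width: 0.047
grip_force: 0.0
```

>>> arm_command:
  plan:
    - [[0,0,0.0133,0,0,0,0],[0,0,0.03,0,0,0,0],[0,0,0.0467,0,0,0,0],[0,0,0.0583,0,0,0,0],[0,0,0.0633,0,0,0,0],[0,0,0.0633,0,0,0,0.4],[0,0,0.0633,0,0,0,0.5],[0,0,0.0633,0,0,0,0.6],[0,0,0.0633,0,0,0,0.7],[0,0,0.0633,0,0,0,0.8],[0,0,0.0633,0,0,0,0.9],[0,0,0.0633,0,0,0,1]]
  squeeze: 25

```text
time_s: 5.4
ee_pos: [0.5191, -0.0965, 0.0589]
eef_rot: [3.142, -0.0, -0.008]
force: [-1.6, -0.3, 2.5]
grip_width: 0.0132
grip_force: 25.0
```

The bar is gripped (13 mm, 25 N). Lifting the latch.

To row units: -12.5 mm / 600 = -0.0208, -12 mm / 600 = -0.02.

>>> arm_command:
  plan:
    - [[0,0,-0.005,0,0,0,1],[0,0,-0.01,0,0,0,1],[0,0,-0.015,0,0,0,1],[0,0,-0.02,0,0,0,1],[0,0,-0.0208,0,0,0,1],[0,0,-0.0208,0,0,0,1]]

```text
time_s: 6.0
ee_pos: [0.519, -0.0964, 0.0712]
eef_rot: [3.142, -0.0, -0.008]
force: [3.6, -1.3, -7.1]
grip_width: 0.0134
grip_force: 25.0
```

The latch is up, with about 7 N pulling down. Sliding toward the camera, first to about rail y = 111, short of the notch.

To row units: -129 mm / 600 = -0.215, -119 mm / 600 = -0.1983.

>>> arm_command:
  plan:
    - [[0,-0.0033,0,0,0,0,1],[0,-0.01,0,0,0,0,1],[0,-0.0217,0,0,0,0,1],[0,-0.0383,0,0,0,0,1],[0,-0.06,0,0,0,0,1],[0,-0.0833,0,0,0,0,1],[0,-0.1067,0,0,0,0,1],[0,-0.13,0,0,0,0,1],[0,-0.1533,0,0,0,0,1],[0,-0.1767,0,0,0,0,1],[0,-0.1983,0,0,0,0,1],[0,-0.215,0,0,0,0,1]]

```text
time_s: 7.2
ee_pos: [0.5199, 0.0337, 0.0711]
eef_rot: [3.142, 0.0, -0.008]
force: [4.1, -2.4, -6.0]
grip_width: 0.0133
grip_force: 25.0
```

To row units: -18 mm / 600 = -0.03, -17 mm / 600 = -0.0283.

>>> arm_command:
  plan:
    - [[0,-0.0133,0,0,0,0,1],[0,-0.0233,0,0,0,0,1],[0,-0.0283,0,0,0,0,1],[0,-0.03,0,0,0,0,1],[0,-0.03,0,0,0,0,1],[0,-0.03,0,0,0,0,1]]

```text
time_s: 7.8
ee_pos: [0.5201, 0.0507, 0.0711]
eef_rot: [-3.141, 0.0, -0.008]
force: [3.3, 1.4, -6.2]
grip_width: 0.0135
grip_force: 25.0
```

```bash
python3 - <<'E'
from h import *
grab("d")
s=ctrl.get_obs();print(s['time_s'],s['ee_pos'],s['force'])
t=cv2.imread("pics/top_d.png"); s=cv2.imread("pics/scene_d.png")
A=cv2.resize(t[150:262,200:340],(440,352),interpolation=cv2.INTER_CUBIC);A=cv2.copyMakeBorder(A,0,48,0,0,cv2.BORDER_CONSTANT)
B=cv2.resize(s[150:260,220:330],(400,400),interpolation=cv2.INTER_CUBIC)
cv2.imwrite("pics/c5.png",np.hstack([A[:,:390],B]))
E
```

```text
7.9 [0.5200949  0.05064199 0.07111094] [ 3.60283489  1.70887401 -6.11908304]
```

View pics/c5.png

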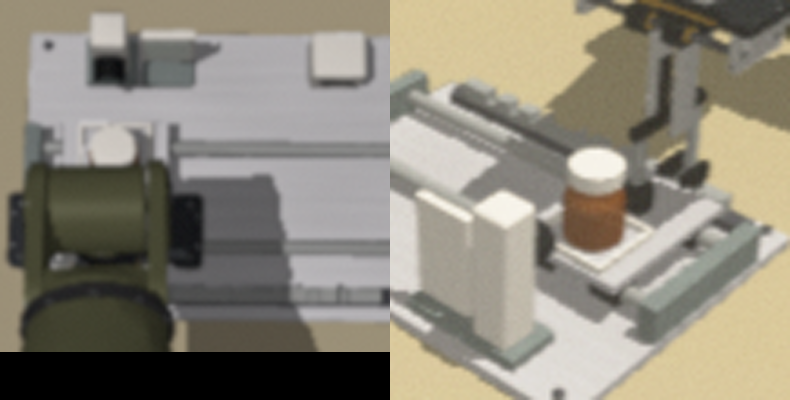

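The jar is upright on the carriage at scene crop (597,200), just short of the camera. The tooth should now be about 9 mm before the nominal notch. Lowering it gently toward the land.

To row units: 2.7 mm / 600 = 0.0045, 2 mm / 600 = 0.0033.

>>> arm_command:
  plan:
    - [[0,0,0.0017,0,0,0,1],[0,0,0.0033,0,0,0,1],[0,0,0.0045,0,0,0,1],[0,0,0.0045,0,0,0,1],[0,0,0.0045,0,0,0,1]]

```text
time_s: 8.4
ee_pos: [0.5201, 0.0506, 0.0684]
eef_rot: [-3.142, 0.0, -0.008]
force: [2.9, 2.1, -6.3]
grip_width: 0.013
grip_force: 25.0
```

>>> arm_command:
  plan:
    - [[0,0,0.0008,0,0,0,1],[0,0,0.0017,0,0,0,1],[0,0,0.0017,0,0,0,1]]

```text
time_s: 8.7
ee_pos: [0.5201, 0.0506, 0.0674]
eef_rot: [-3.142, 0.0, -0.008]
force: [2.0, 1.6, -5.9]
grip_width: 0.0133
grip_force: 25.0
```

To row units: 1 mm / 600 = 0.0017, 0.5 mm / 600 = 0.0008.

>>> arm_command:
  plan:
    - [[0,0,0.0008,0,0,0,1],[0,0,0.0017,0,0,0,1],[0,0,0.0017,0,0,0,1]]

```text
time_s: 9.0
ee_pos: [0.5201, 0.0506, 0.0664]
eef_rot: [-3.142, 0.0, -0.008]
force: [1.5, 1.5, -5.9]
grip_width: 0.0131
grip_force: 25.0
```

To row units: 1.5 mm / 600 = 0.0025, 1 mm / 600 = 0.0017.

>>> arm_command:
  plan:
    - [[0,0,0.0008,0,0,0,1],[0,0,0.0017,0,0,0,1],[0,0,0.0025,0,0,0,1],[0,0,0.0025,0,0,0,1]]

```text
time_s: 9.4
ee_pos: [0.5201, 0.0505, 0.0649]
eef_rot: [-3.142, 0.0, -0.008]
force: [1.8, 2.6, -5.8]
grip_width: 0.0133
grip_force: 25.0
```

The force still shows the tooth hanging free below land height: either it is over a notch, or the bar slipped in the grip. I'll measure the bar height from the scene depth.

```bash
cat >> h.py <<'E'
def bar(tag,y0):
    p=cv2.imread(f"pics/scene_{tag}.png"); D=np.load(f"pics/scene_{tag}.npy")
    v,u=np.mgrid[0:384,0:512]; P=atdepth("scene",np.c_[u.ravel(),v.ravel()],D.ravel()).reshape(384,512,3)
    m=(D>0)&(p.max(2)<75)&(P[...,0]>.47)&(P[...,0]<.575)&(abs(P[...,1]-y0)<.03)&(P[...,2]>.095)&(P[...,2]<.15)
    q=P[m]; a=np.c_[u[m],v[m]]
    for x0,x1 in((.472,.5),(.5,.54),(.54,.568)):
        k=(q[:,0]>x0)&(q[:,0]<x1)
        if k.sum()>3: print(tag,x0,k.sum(),"y",q[k,1].mean().round(4),"z mean",q[k,2].mean().round(4),"10/90",np.percentile(q[k,2],[10,90]).round(4))
E
python3 - <<'E'
from h import *
grab("e")
bar("a",-.095); bar("b",-.095); bar("d",.051); bar("e",.051)
E
```

```text
a 0.472 17 y -0.0918 z mean 0.1197 10/90 [0.1162 0.1221]
a 0.5 22 y -0.0926 z mean 0.1198 10/90 [0.1177 0.1222]
a 0.54 13 y -0.0922 z mean 0.1192 10/90 [0.1154 0.1218]
b 0.472 17 y -0.0922 z mean 0.1199 10/90 [0.1168 0.1228]
b 0.5 25 y -0.0925 z mean 0.1195 10/90 [0.1166 0.1226]
b 0.54 19 y -0.0925 z mean 0.1196 10/90 [0.1157 0.1226]
d 0.472 4 y 0.0558 z mean 0.1304 10/90 [0.1289 0.1315]
d 0.5 26 y 0.0478 z mean 0.1367 10/90 [0.1307 0.1451]
d 0.54 25 y 0.054 z mean 0.1319 10/90 [0.1285 0.1352]
e 0.5 30 y 0.0478 z mean 0.132 10/90 [0.1244 0.1456]
e 0.54 22 y 0.0541 z mean 0.1259 10/90 [0.1219 0.1286]
```

The bar height confirms it: up 12.5 mm in d and 6.3 mm now, so there was no slip and the tooth is already about 3 mm inside the notch. Only the 120 mm notch, shifted toward -y, can be here. Lowering it the rest of the way.

To row units: 5 mm / 600 = 0.0083, 4 mm / 600 = 0.0067.

>>> arm_command:
  plan:
    - [[0,0,0.0017,0,0,0,1],[0,0,0.0033,0,0,0,1],[0,0,0.005,0,0,0,1],[0,0,0.0067,0,0,0,1],[0,0,0.0083,0,0,0,1],[0,0,0.0083,0,0,0,1]]

```text
time_s: 10.1
ee_pos: [0.5201, 0.0506, 0.0598]
eef_rot: [3.142, 0.0, -0.008]
force: [1.4, 2.0, -5.7]
grip_width: 0.0133
grip_force: 25.0
```

To row units: 0.5 mm / 600 = 0.0008.

>>> arm_command:
  plan:
    - [[0,0,0.0008,0,0,0,0.6],[0,0,0.0008,0,0,0,0.6],[0,0,0.0008,0,0,0,0.5],[0,0,0.0008,0,0,0,0.3],[0,0,0.0008,0,0,0,0],[0,0,0.0008,0,0,0,0],[0,0,0.0008,0,0,0,0],[0,0,0.0008,0,0,0,0],[0,0,0.0008,0,0,0,0]]

```text
time_s: 11.0
ee_pos: [0.5201, 0.0506, 0.0595]
eef_rot: [-3.142, 0.0, -0.008]
force: [-0.2, -0.0, 0.2]
grip_width: 0.0468
grip_force: 0.0
```

```bash
python3 - <<'E'
from h import *
grab("f"); bar("a",-.095); bar("f",.051); s=ctrl.get_obs(); print(s['force'],s['grip_width'])
E
```

```text
a 0.472 17 y -0.0918 z mean 0.1197 10/90 [0.1162 0.1221]
a 0.5 22 y -0.0926 z mean 0.1198 10/90 [0.1177 0.1222]
a 0.54 13 y -0.0922 z mean 0.1192 10/90 [0.1154 0.1218]
f 0.5 62 y 0.0416 z mean 0.1223 10/90 [0.1126 0.1391]
f 0.54 23 y 0.0528 z mean 0.12 10/90 [0.1171 0.1221]
[-0.42842297  0.26028327  0.07838869] 0.04701966061696131
```

The bar is fully down, with the same height reading as when parked, and nothing is touching it. Retreating straight up.

To row units: -130 mm / 600 = -0.2167, -115 mm / 600 = -0.1917.

>>> arm_command:
  plan:
    - [[0,0,-0.0167,0,0,0,0],[0,0,-0.05,0,0,0,0],[0,0,-0.0917,0,0,0,0],[0,0,-0.1417,0,0,0,0],[-0.05,0,-0.1917,0,0,0,0],[-0.1083,0,-0.2167,0,0,0,0],[-0.1583,0,-0.2167,0,0,0,0],[-0.1833,0,-0.2167,0,0,0,0],[-0.1833,0,-0.2167,0,0,0,0]]

```text
time_s: 12.0
ee_pos: [0.4093, 0.0515, 0.1906]
eef_rot: [-3.141, -0.002, -0.008]
force: [0.0, -0.8, -0.0]
grip_width: 0.0471
grip_force: 0.0
```

```bash
python3 - <<'E'
from h import *
grab("g"); bar("g",.051)
s=cv2.imread("pics/scene_g.png"); t=cv2.imread("pics/top_g.png")
A=cv2.resize(t[150:262,200:300],(390,437),interpolation=cv2.INTER_CUBIC)
B=cv2.resize(s[150:260,225:325],(400,437),interpolation=cv2.INTER_CUBIC)
cv2.imwrite("pics/c6.png",np.hstack([A,B]))
E
```

```text
g 0.472 15 y 0.0545 z mean 0.1206 10/90 [0.1188 0.1227]
g 0.5 25 y 0.0539 z mean 0.12 10/90 [0.118  0.1223]
g 0.54 24 y 0.0536 z mean 0.1195 10/90 [0.1163 0.122 ]
```

View pics/c6.png

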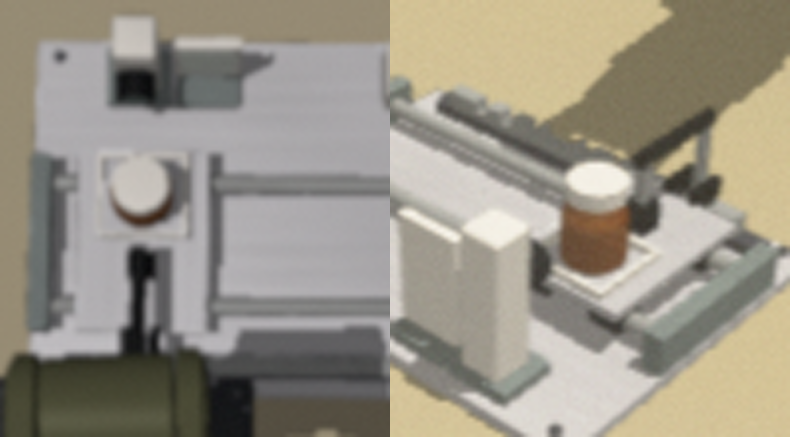

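The jar stands upright on the carriage, in line with the lens column (top crop: jar (140,185), lens (135,88)). The bar is fully down along its whole length (surface z 0.120, as when parked), and the gripper is clear. Handing in.

```bash
python3 -c "
from station import ctrl
print(ctrl.hand_in())"
```

```text
the job is handed in; nothing more can be done
None
```

The job is handed in at about 12 s: the jar stands upright in front of the camera, the bar reads as fully down (tooth in the 120 mm notch), and the gripper is clear; the first grasp closed on nothing because the reported tool height was about 38 mm off.

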